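# Tack-test two castings in their moulds

### The arm

A 6-joint arm with a two-finger parallel gripper is mounted at the origin on the work surface. World frame = base frame: x ahead of the robot, y to its left, z up, the work surface at z = 0. Lengths are in mm, angles in rad, forces in N, time in s.
With the tool pointing down it reaches from about 250 to 725 mm from the base axis. Payload 4 kg.
Tool frame: the origin (TCP) lies on the centre line of the jaws, within the pads' length; the fingertips stand 22 mm ahead of it and the grasp point (between the pads) lies 3 mm ahead of it (r.tips_ahead is the distance from the TCP to the fingertips, in mm); z points along the fingers, y is the line along which they close (so a half turn about z gives the same grasp; the last joint's range is limited). The gripper opens to 85 mm and grips with 20 to 120 N. Pads are 22 mm wide; open, the fingers measure 114 mm over their backs; the gripper's body (76 mm by 85 mm) begins 54 mm behind the grasp point. The pads swing forward as they close: fully open they stand 13 mm farther back than shut.
Start: joints at [1.309, 0.241, 0.005, 1.335, 0, 1.571], TCP at [129.408, 482.963, 253.306] pointing down, gripper open.
Joint ranges: [-2.72, 2.72], [-1.05, 1.87], [-1.09, 1.28], [-1.99, 2.15], [-1.42, 1.44], [-3.14, 3.14]. Speed limits (rad/s): [2.79, 2.79, 3.14, 3.14, 3.14, 3.14].

### API

Orientations are given as a unit quaternion [x, y, z, w].
In Python, from rig import r gives the robot as it stands.
- The arm moves only by the shell command python3 -m jog 'ROWS' [FORCE]. ROWS is JSON, a list of rows, each an object of numbers: "tx", "ty", "tz": the shift along the world's x, y, z in m; "roll": the turn about the world's z in degrees; "jaw": the finger opening in m, from 0 to 0.0854. A call has 1 to 12 rows; each row shifts and turns the commanded pose from where the row before left it; what a row does not reach is not made up. A row lasts 1/12 s, in which the tool goes at most 41.7 mm and 7.16 degrees, less where a joint would pass 70% of its speed; a pose out of reach is approached as far as the arm can. A call is refused whole if a number of a shift passes 0.0417 or a number of a turn 7.16, either way. A call with a gripper value outside its range is refused whole. The fingers move at their own pace and stop on an object; FORCE is the grip in N (left out, the last holds). Time passes only in rows, so rows that do not move let the fingers close. It gives the time, the measured TCP pose, the force, the opening and the grip force at its end, in the units of the state.
- r.sense(): the state, without advancing time (a new reading comes with each control period).
- r.get_image(name): name is "scene" or "top"; returns a dict with "img" (480x640x3 uint8, red, green, blue), "range_z" (480x640 float32, mm along the optical axis (not along the pixel's ray), 0 where there is no reading), "mtx" (3x3 intrinsics, pixels), "xyz" and "orientation" of the camera in the world. Camera axes: x right, y up, looking along -z (the intrinsics and any distortion apply to the point x, -y, -z); pixel columns grow to the right and rows downward; lengths in mm; the calibration is good to about 2 mm. A picture is of the moment at which its call begins.
- r.sign_off(): hands the job in; it is judged then, once.
Trained networks look in the newest picture that a camera, given by its name, has taken for a name from the list of things; names that differ only in an ending like _2 or _b are one class to them, and where a whole thing is asked for, a point or a joint stands for the part that bears it (a point fixed in the world has none). Each returns a list of dicts, best first, with "p" (0 to 1); they miss things now and then, are a little off and sometimes report something else, mostly with a low value. They report only what shows in the picture. A call takes as long as a camera call.
- r.spot_in(name, camera): "point" ([column, row] in pixels, amid what is visible of it).
The state is a dict: "time": time; "joint_positions": joint angles; "joint_velocities": joint speeds; "joint_torque": joint torques, N m; "position": TCP position; "eef_rot": TCP orientation; "wrist_force": force on the tool from outside, world axes, zero at the start; "ft_torque": the same for the moment, N m; "finger_gap": finger opening in mm; "grip_force": force on a finger pad.
Only numpy, scipy, OpenCV 4.12 (cv2) and the standard library are available. Lean on these libraries where they do the work, as an engineer would, in place of code of your own. Each camera call takes 0.05 s, during which the arm holds its last target. There are 200 camera calls.

### The job

Check by touch whether two castings have set: with the fingertips, press lightly on top of the dome in the mould with the blue ring, so that it gives a few millimetres on its springs for about half a second, and let it come back up; then do the same to the dome in the mould with the green ring, and draw the hand away. Do not push a dome down to its stop or pull it up, and do not touch the orange-ringed mould, which is still setting. Leave everything else on the bench where it is, and pick nothing up.

Things in the scene. Friction and masses are not known exactly. Their poses are not given: they have to be found in the camera images.
- blue_mould: the mould with the blue ring: a cream printed stand, fixed to the table, origin at table level under the dome's axis, z up. Its top plate is 140 (x) by 120 (y) mm, upper face at 66 mm; steel bolt heads on it stand 7 mm high, and a flat blue ring of 77 mm outer diameter lies round the dome. An upright side plate 8 mm thick, 130 mm long along x, stands at y = +54 mm (+50 to +58), top at 130 mm. A cream dome (the casting) 54 mm across rises from the middle
- blue_crown (a point): crown (topmost point) of the dome in the blue-ringed mould, 116 mm above the table and 50 mm above the plate when the dome is up; it moves with the dome
- blue_dome (a joint): how far that dome is pushed down on its springs, in m: 0 at rest, positive down, stop at 0.022; below 0 it is being pulled up out of the mould. The springs yield 1 mm per 0.45 N (about 10 N at the stop) and bring it back up by themselves; 5 to 12 mm is a good light touch
- green_mould: the mould with the green ring: a cream printed stand, fixed to the table, origin at table level under the dome's axis, z up. Its top plate is 140 (x) by 120 (y) mm, upper face at 66 mm; steel bolt heads on it stand 7 mm high, and a flat green ring of 77 mm outer diameter lies round the dome. An upright side plate 8 mm thick, 130 mm long along x, stands at y = +54 mm (+50 to +58), top at 130 mm. A cream dome (the casting) 54 mm across rises from the middle
- green_crown (a point): crown (topmost point) of the dome in the green-ringed mould, 116 mm above the table and 50 mm above the plate when the dome is up; it moves with the dome
- green_dome (a joint): how far that dome is pushed down on its springs, in m: 0 at rest, positive down, stop at 0.022; below 0 it is being pulled up out of the mould. The springs yield 1 mm per 0.45 N (about 10 N at the stop) and bring it back up by themselves; 5 to 12 mm is a good light touch
- orange_mould: the mould with the orange ring: a cream printed stand, fixed to the table, origin at table level under the dome's axis, z up. Its top plate is 140 (x) by 120 (y) mm, upper face at 66 mm; steel bolt heads on it stand 7 mm high, and a flat orange ring of 77 mm outer diameter lies round the dome. An upright side plate 8 mm thick, 130 mm long along x, stands at y = +54 mm (+50 to +58), top at 130 mm. A cream dome (the casting) 54 mm across rises from the middle
- orange_crown (a point): crown (topmost point) of the dome in the orange-ringed mould, 116 mm above the table and 50 mm above the plate when the dome is up; it moves with the dome
- orange_dome (a joint): how far that dome is pushed down on its springs, in m: 0 at rest, positive down, stop at 0.022; below 0 it is being pulled up out of the mould. The springs yield 1 mm per 0.45 N (about 10 N at the stop) and bring it back up by themselves; 5 to 12 mm is a good light touch
- cup: bystander: loose beige round cup, 72 mm across, 100 mm high, origin under its centre
- syringe: bystander: loose empty clear syringe lying flat, 153 mm long along its x (from -74 to +79 mm), 26 mm high, with a 40 mm wide flange; origin on the table
- glue_tube: bystander: loose white and blue glue tube lying flat, 133 mm long along its x (from -53 to +80 mm), 36 mm wide, 20 mm high; origin on the table
- brush: bystander: loose brush lying along its x, about 170 mm long and under 30 mm high; origin on the table
- cast: bystander: loose finished cream casting standing on the table without mould or ring, 54 mm across, 60 mm high, origin under its centre
- bolt: bystander: loose steel hex bolt standing on its head, 30 mm across, 45 mm high, origin under its centre

How it is judged (in metres and radians):
On the way, in this order (a step that is already met when the one before it is completed fails the run):
1. the fingertips press the blue-ringed dome down by more than 2 mm, the green-ringed one being up (value of joint blue_dome above 0.002 m and contact force between the fingers and blue_mould above 0.3 N and value of joint green_dome between -0.002 and 0.002 m), for 0.15 s.
2. the blue-ringed dome is up again and the fingers are off its mould (value of joint blue_dome between -0.002 and 0.002 m and contact force between the fingers and blue_mould below 0.1 N), for 0.1 s.
3. the fingertips press the green-ringed dome down by more than 2 mm, the blue-ringed one being up (value of joint green_dome above 0.002 m and contact force between the fingers and green_mould above 0.3 N and value of joint blue_dome between -0.002 and 0.002 m), for 0.15 s.
At the end, for the whole second after the job is handed in: all three domes are up at rest (within 2 mm) and every loose thing is within 15 mm of where it started (value of joint blue_dome between -0.002 and 0.002 m and value of joint green_dome between -0.002 and 0.002 m and value of joint orange_dome between -0.002 and 0.002 m and distance of each of cup, syringe, glue_tube, brush, cast, bolt from where it was at the start of the episode below 0.015 m); the robot touches nothing.
It fails at once if a dome is pushed down to its stop (21 mm or more) (value of joint any of blue_dome, green_dome above 0.021 m).
It fails at once if a dome is pulled up by more than 4 mm (value of joint any of blue_dome, green_dome, orange_dome below -0.004 m).
It fails at once if the blue- or green-ringed mould is pushed or squeezed with more than 20 N (contact force between any of the fingers, the arm and blue_mould above 20 N or contact force between any of the fingers, the arm and green_mould above 20 N).
It fails at once if the robot touches the orange-ringed mould or its dome (contact force between any of the fingers, the arm and orange_mould above 0.2 N or value of joint orange_dome above 0.002 m).
It fails at once if a loose thing is moved by more than 15 mm (distance of any of cup, syringe, glue_tube, brush, cast, bolt from where it was at the start of the episode above 0.015 m).
It also fails if it takes over 43 s, if anything falls off the work surface, if the arm or the gripper's body presses on something with over 40 N, if the wrist force passes 120 N, or if a joint passes its speed limit or range.

## Working session

There is one attempt and no reset: what is moved stays moved. The work goes in short steps, Python scripts to look and compute and a shell command to move; the robot and the scene stay as the last step left them, time stands still between calls to the robot, and variables do not carry over. Pictures are saved under pics/ and viewed, at most 10 in all, crops included, and the job is handed in when it is done.

```bash
mkdir -p pics; cat > h.py <<'E'
from rig import r
import numpy as np, cv2
from scipy.spatial.transform import Rotation as R
def cloud(d):
    z=d["range_z"]; v,u=np.mgrid[:480,:640]; K=np.array(d["mtx"])
    p=np.stack([(u-K[0,2])/K[0,0]*z,-(v-K[1,2])/K[1,1]*z,-z],-1)
    return p@R.from_quat(d["orientation"]).as_matrix().T+np.array(d["xyz"])
E
python3 - <<'E'
from h import *
for c in("top","scene"):
    d=r.get_image(c); cv2.imwrite(f"pics/{c}0.png",d["img"][...,::-1]); P=cloud(d); np.save(c,P)
    print(c,d["xyz"])
    for n in("blue_mould","green_mould","orange_mould","blue_crown","green_crown","orange_crown","cup"):
        for s in r.spot_in(n,c)[:2]:
            u,v=map(int,s["point"]); print(n,round(s["p"],2),(u,v),P[v,u].round())
s=r.sense();print(s["time"],s["position"],s["eef_rot"],s["finger_gap"],r.tips_ahead)
E
```

```text
top [ 352.21098219   85.87040743 1083.64706835]
blue_mould 0.73 (363, 229) [589.   1. 112.]
green_mould 0.96 (241, 245) [549. 280. 116.]
orange_mould 0.57 (486, 232) [ 589. -289.   91.]
orange_mould 0.25 (420, 183) [ 734. -155.   23.]
blue_crown 0.78 (361, 228) [591.   6. 114.]
green_crown 0.82 (245, 245) [549. 271. 118.]
orange_crown 0.96 (495, 227) [ 595. -302.  114.]
orange_crown 0.44 (362, 229) [589.   4. 112.]
cup 0.9 (248, 315) [397. 277.   4.]
scene [1347.08923923 -171.20592718  690.15697634]
blue_mould 0.69 (273, 277) [630.   3.  74.]
blue_mould 0.46 (106, 300) [ 619. -307.  108.]
green_mould 0.85 (388, 234) [587. 286.  78.]
green_mould 0.25 (445, 227) [544. 473.  22.]
orange_mould 0.84 (110, 319) [ 634. -309.   74.]
blue_crown 0.73 (265, 269) [628. -12.  98.]
blue_crown 0.27 (204, 357) [ 746. -163.   30.]
green_crown 0.55 (382, 226) [584. 270. 102.]
green_crown 0.17 (202, 358) [ 730. -167.   11.]
orange_crown 0.77 (108, 299) [ 618. -303.  107.]
cup 0.65 (341, 203) [423. 242.  77.]
0.8 [129.40644186 482.95020292 253.32536878] [1.30519982e-01 9.91445679e-01 1.65781550e-05 2.29861329e-06] 85.23874667921339 22.0
```

View pics/top0.png

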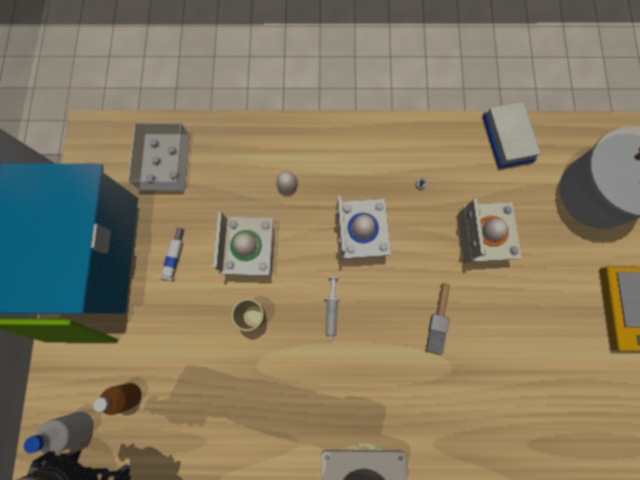

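```bash
python3 - <<'E'
from h import *
from scipy.optimize import least_squares
for n,c in(("blue",(590,4)),("green",(549,274)),("orange",(593,-302))):
  for cam in("top","scene"):
    P=np.load(cam+".npy").reshape(-1,3); d=np.hypot(*(P[:,:2]-c).T)
    # dome upper part: sphere radius free
    Q=P[(d<32)&(P[:,2]>92)&(P[:,2]<125)]
    f=lambda x:np.linalg.norm(Q-x[:3],axis=1)-x[3]
    s=least_squares(f,[*c,90,27],loss="soft_l1").x
    W=P[(d<100)&(P[:,2]>124)&(P[:,2]<140)]
    print(n,cam,len(Q),s.round(1),"top z",Q[:,2].max().round(1),"crown",Q[Q[:,2]>Q[:,2].max()-5].mean(0).round(1),"wall",len(W),W.mean(0).round(0), np.ptp(W,axis=0).round() if len(W) else 0)
P=np.load("top.npy").reshape(-1,3)
H=P[(P[:,2]>150)];print(H.min(0),H.max(0))
E
```

```text
blue top 345 [603.4  -2.3  91.7  25.5] top z 120.6 crown [602.3  -2.8 116.9] wall 206 [597.  52. 131.] [129.  16.  12.]
blue scene 190 [605.   -1.9  91.5  25.5] top z 119.1 crown [607.5  -2.8 115.7] wall 218 [609.  51. 130.] [131.  18.  10.]
green top 376 [558.7 278.9  92.1  25.3] top z 119.6 crown [557.6 278.8 116.3] wall 240 [559. 332. 131.] [128.  12.  11.]
green scene 212 [560.9 278.9  91.8  25.3] top z 118.8 crown [562.8 277.8 115.7] wall 193 [566. 331. 129.] [133.  14.  10.]
orange top 382 [ 596.9 -312.9   91.7   25.2] top z 120.1 crown [ 595.7 -312.6  116.6] wall 253 [ 592. -258.  130.] [130.  16.  12.]
orange scene 427 [ 599.2 -312.6   92.    25.1] top z 118.1 crown [ 601.9 -312.4  115.2] wall 220 [ 603. -258.  131.] [134.  15.   9.]
[ 113.65066829 -637.83593858  150.04185668] [ 825.77661929  789.23849567 1083.64706835]
```

The top view shows the green mould at pixel (245,243), blue at (363,227) and orange at (495,230). Blue's crown is at about (604,-2,117) and green's at about (560,279,117). I'll close the jaws and go above blue.

```bash
python3 -m jog '[{"tx":0.028,"ty":-0.028,"jaw":0},{"tx":0.028,"ty":-0.028},{"tx":0.028,"ty":-0.028},{"tx":0.028,"ty":-0.028},{"tx":0.028,"ty":-0.028},{"tx":0.028,"ty":-0.028},{"tx":0.028,"ty":-0.028},{"tx":0.028,"ty":-0.028},{"tx":0.028,"ty":-0.028},{"tx":0.028,"ty":-0.028},{"tx":0.028,"ty":-0.028},{"tx":0.028,"ty":-0.028}]' 20
python3 -m jog '[{"tx":0.028,"ty":-0.028},{"tx":0.028,"ty":-0.028},{"tx":0.028,"ty":-0.028},{"tx":0.028,"ty":-0.028},{"tx":0.027,"ty":-0.028},{"ty":-0.009},{},{},{}]'
python3 -c "
from rig import r
print(r.tips_ahead)"
```

```text
22.0validation failed for argument at $[0]...
validation failed for argument at $[0]...
```

```bash
python3 -m jog '[{"tx":0.028,"ty":-0.028,"tz":0,"roll":0,"jaw":0},{"tx":0.028,"ty":-0.028,"tz":0,"roll":0,"jaw":0},{"tx":0.028,"ty":-0.028,"tz":0,"roll":0,"jaw":0},{"tx":0.028,"ty":-0.028,"tz":0,"roll":0,"jaw":0},{"tx":0.028,"ty":-0.028,"tz":0,"roll":0,"jaw":0},{"tx":0.028,"ty":-0.028,"tz":0,"roll":0,"jaw":0},{"tx":0.028,"ty":-0.028,"tz":0,"roll":0,"jaw":0},{"tx":0.028,"ty":-0.028,"tz":0,"roll":0,"jaw":0},{"tx":0.028,"ty":-0.028,"tz":0,"roll":0,"jaw":0},{"tx":0.028,"ty":-0.028,"tz":0,"roll":0,"jaw":0},{"tx":0.028,"ty":-0.028,"tz":0,"roll":0,"jaw":0},{"tx":0.028,"ty":-0.028,"tz":0,"roll":0,"jaw":0}]' 20
```

```text
time: 1.8
position: [466.6, 145.2, 253.6]
eef_rot: [0.131, 0.991, 0.0, 0.0]
wrist_force: [0.9, 1.2, 0.1]
finger_gap: -0.2
grip_force: 0.0
```

```bash
python3 -m jog '[{"tx":0.028,"ty":-0.029,"tz":0,"roll":0,"jaw":0},{"tx":0.028,"ty":-0.029,"tz":0,"roll":0,"jaw":0},{"tx":0.028,"ty":-0.029,"tz":0,"roll":0,"jaw":0},{"tx":0.027,"ty":-0.03,"tz":0,"roll":0,"jaw":0},{"tx":0.027,"ty":-0.03,"tz":0,"roll":0,"jaw":0},{"tx":0,"ty":0,"tz":-0.03,"roll":0,"jaw":0},{"tx":0,"ty":0,"tz":-0.03,"roll":0,"jaw":0},{"tx":0,"ty":0,"tz":-0.02,"roll":0,"jaw":0},{"tx":0,"ty":0,"tz":0,"roll":0,"jaw":0},{"tx":0,"ty":0,"tz":0,"roll":0,"jaw":0}]'
python3 - <<'E'
from h import *
print(r.tips_ahead,r.sense()["position"])
for c in("top","scene"):
    d=r.get_image(c);P=cloud(d);np.save(c,P)
    if c=="scene":
        cv2.imwrite("pics/s1.png",cv2.resize(d["img"][180:360,150:390,::-1],None,fx=3,fy=3,interpolation=cv2.INTER_CUBIC))
    Q=P.reshape(-1,3); Q=Q[(np.hypot(Q[:,0]-604,Q[:,1]+2)<25)&(Q[:,2]>124)&(Q[:,2]<170)]
    print(c,len(Q),Q.min(0) if len(Q) else "",Q.mean(0) if len(Q) else "",Q.max(0) if len(Q) else "")
E
```

```text
time: 2.63
position: [602.5, -0.1, 172.2]
eef_rot: [0.131, 0.991, -0.0, -0.002]
wrist_force: [1.0, -0.5, 1.0]
finger_gap: 0.0
grip_force: 0.0
22.0 [ 6.02485881e+02 -1.48338091e-01  1.72157733e+02]
top 0   
scene 71 [606.34571627 -14.67315809 155.5344785 ] [613.04619793  -2.65085282 163.67947976] [617.84653579  10.08267369 169.95014458]
```

View pics/s1.png

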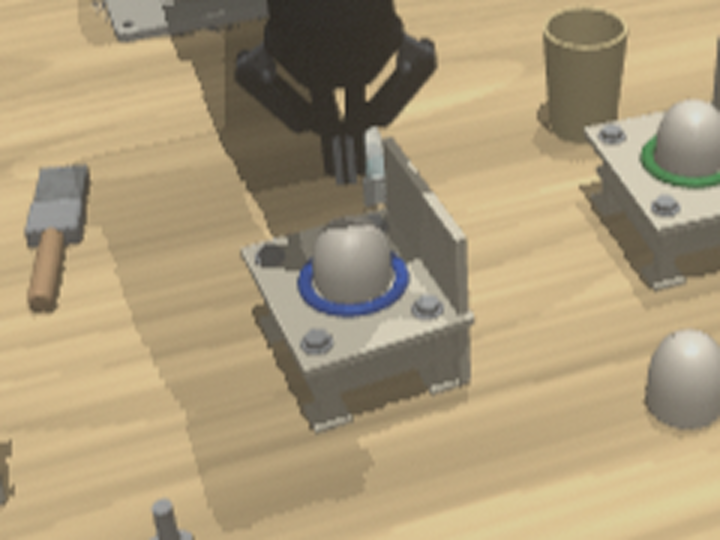

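The fingertips, at crop pixel (345,178), are over the blue dome at (352,235), with the side plate clear. I'll lower in steps.

```bash
python3 -m jog '[{"tx":0.001,"ty":-0.001,"tz":-0.015,"roll":0,"jaw":0},{"tx":0,"ty":0,"tz":-0.015,"roll":0,"jaw":0},{"tx":0,"ty":0,"tz":0,"roll":0,"jaw":0},{"tx":0,"ty":0,"tz":0,"roll":0,"jaw":0}]'; python3 -m jog '[{"tx":0,"ty":0,"tz":-0.004,"roll":0,"jaw":0},{"tx":0,"ty":0,"tz":-0.004,"roll":0,"jaw":0},{"tx":0,"ty":0,"tz":0,"roll":0,"jaw":0},{"tx":0,"ty":0,"tz":0,"roll":0,"jaw":0}]'
```

```text
time: 3.07
position: [604.8, -0.8, 144.6]
eef_rot: [0.13, 0.991, 0.0, 0.001]
wrist_force: [0.9, 0.1, 0.5]
finger_gap: 0.0
grip_force: 0.0
time: 3.4
position: [604.9, -0.9, 135.9]
eef_rot: [0.13, 0.991, 0.0, 0.001]
wrist_force: [0.2, -0.1, 0.4]
finger_gap: -0.3
grip_force: 0.4
```

```bash
python3 -m jog '[{"tx":0,"ty":0,"tz":-0.004,"roll":0,"jaw":0},{"tx":0,"ty":0,"tz":0,"roll":0,"jaw":0},{"tx":0,"ty":0,"tz":0,"roll":0,"jaw":0}]'; python3 - <<'E'
from h import *
print(r.sense()["wrist_force"])
d=r.get_image("scene");P=cloud(d)
cv2.imwrite("pics/s2.png",cv2.resize(d["img"][210:310,210:330,::-1],None,fx=5,fy=5,interpolation=cv2.INTER_CUBIC))
print(r.sense()["wrist_force"])
E
```

```text
time: 3.65
position: [604.9, -1.0, 131.7]
eef_rot: [0.131, 0.991, 0.0, 0.001]
wrist_force: [0.2, 0.3, 3.1]
finger_gap: -0.1
grip_force: 1.4
[0.16667333 0.33409598 3.07448534]
[ 0.91505531 -0.12637984  2.1223173 ]
```

View pics/s2.png

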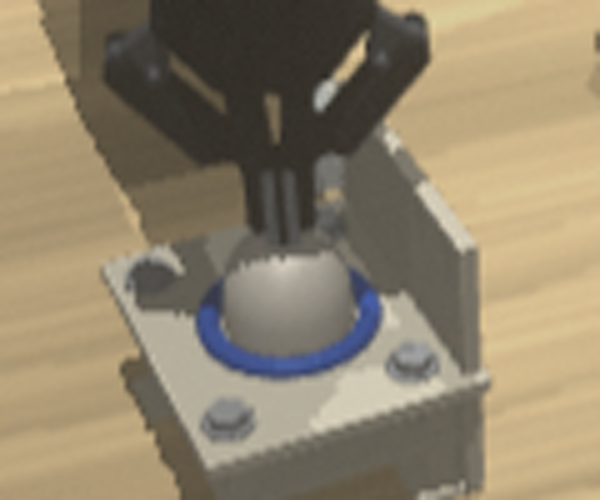

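The fingertips rest on the blue crown at crop pixel (285,240), and the force of about 2.5 N means it has gone down roughly 5 mm. I'll press 3 mm more, hold, then retract.

```bash
python3 -m jog '[{"tx":0,"ty":0,"tz":-0.003,"roll":0,"jaw":0},{"tx":0,"ty":0,"tz":0,"roll":0,"jaw":0},{"tx":0,"ty":0,"tz":0,"roll":0,"jaw":0},{"tx":0,"ty":0,"tz":0,"roll":0,"jaw":0},{"tx":0,"ty":0,"tz":0,"roll":0,"jaw":0}]'; python3 -m jog '[{"tx":0,"ty":0,"tz":0.004,"roll":0,"jaw":0},{"tx":0,"ty":0,"tz":0.006,"roll":0,"jaw":0},{"tx":0,"ty":0,"tz":0.01,"roll":0,"jaw":0},{"tx":0,"ty":0,"tz":0.02,"roll":0,"jaw":0},{"tx":0,"ty":0,"tz":0.03,"roll":0,"jaw":0},{"tx":0,"ty":0,"tz":0.03,"roll":0,"jaw":0},{"tx":0,"ty":0,"tz":0,"roll":0,"jaw":0},{"tx":0,"ty":0,"tz":0,"roll":0,"jaw":0}]'
```

```text
time: 4.12
position: [604.8, -1.0, 128.7]
eef_rot: [0.131, 0.991, 0.0, 0.001]
wrist_force: [1.7, 0.3, 3.9]
finger_gap: 0.0
grip_force: 2.0
time: 4.78
position: [605.2, -1.1, 231.0]
eef_rot: [0.131, 0.991, 0.0, 0.002]
wrist_force: [-0.4, 0.6, -0.5]
finger_gap: -0.0
grip_force: 0.0
```

```bash
python3 -m jog '[{"tx":-0.0065,"ty":0.04,"tz":0,"roll":0,"jaw":0},{"tx":-0.0065,"ty":0.04,"tz":0,"roll":0,"jaw":0},{"tx":-0.0065,"ty":0.04,"tz":0,"roll":0,"jaw":0},{"tx":-0.0065,"ty":0.04,"tz":0,"roll":0,"jaw":0},{"tx":-0.0065,"ty":0.04,"tz":0,"roll":0,"jaw":0},{"tx":-0.0065,"ty":0.04,"tz":0,"roll":0,"jaw":0},{"tx":-0.006,"ty":0.04,"tz":0,"roll":0,"jaw":0},{"tx":0,"ty":0,"tz":-0.03,"roll":0,"jaw":0},{"tx":0,"ty":0,"tz":-0.02,"roll":0,"jaw":0},{"tx":0,"ty":0,"tz":0,"roll":0,"jaw":0},{"tx":0,"ty":0,"tz":0,"roll":0,"jaw":0},{"tx":0,"ty":0,"tz":0,"roll":0,"jaw":0}]'
python3 - <<'E'
from h import *
d=r.get_image("scene");P=cloud(d)
cv2.imwrite("pics/s3.png",cv2.resize(d["img"][150:300,240:440,::-1],None,fx=4,fy=4,interpolation=cv2.INTER_CUBIC))
Q=P.reshape(-1,3);Q=Q[(np.hypot(Q[:,0]-604,Q[:,1]+2)<20)&(Q[:,2]<130)];print(np.percentile(Q[:,2],[95,100]))
print(r.sense()["position"])
E
```

```text
time: 5.78
position: [559.5, 278.5, 178.6]
eef_rot: [0.131, 0.991, -0.0, -0.0]
wrist_force: [-0.2, -0.0, 1.2]
finger_gap: -0.0
grip_force: 0.0
[116.95818901 118.45213971]
[560.10389124 278.56559899 179.51533623]
```

View pics/s3.png

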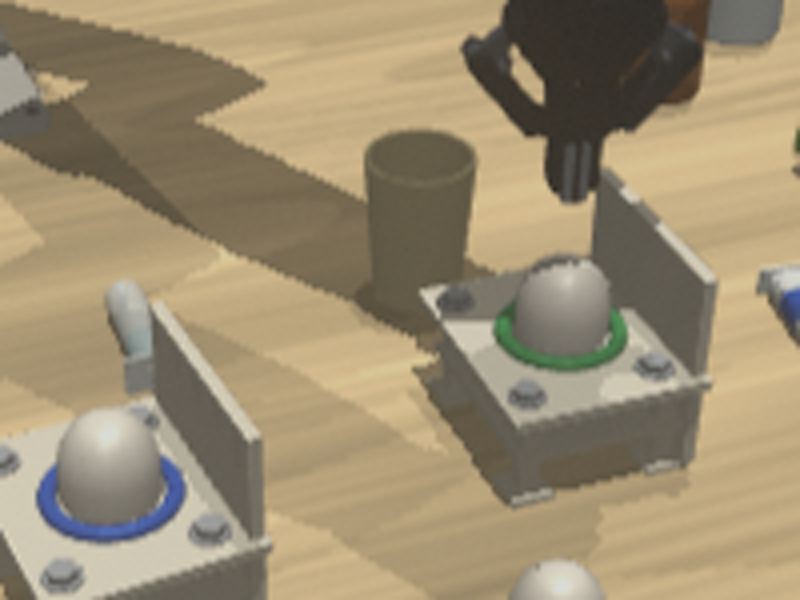

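The blue dome, at crop pixel (110,410), is back up, and the fingertips at (573,200) are centred over the green dome at (562,260). I'll lower to about TCP 132.

```bash
python3 -m jog '[{"tx":0,"ty":0,"tz":-0.02,"roll":0,"jaw":0},{"tx":0,"ty":0,"tz":-0.015,"roll":0,"jaw":0},{"tx":0,"ty":0,"tz":-0.006,"roll":0,"jaw":0},{"tx":0,"ty":0,"tz":-0.004,"roll":0,"jaw":0},{"tx":0,"ty":0,"tz":0,"roll":0,"jaw":0},{"tx":0,"ty":0,"tz":0,"roll":0,"jaw":0},{"tx":0,"ty":0,"tz":0,"roll":0,"jaw":0}]'
```

```text
time: 6.42
position: [560.2, 279.0, 134.8]
eef_rot: [0.131, 0.991, 0.0, 0.001]
wrist_force: [-0.5, -1.5, 1.8]
finger_gap: -0.0
grip_force: 0.8
```

```bash
python3 -m jog '[{"tx":0,"ty":0,"tz":-0.003,"roll":0,"jaw":0},{"tx":0,"ty":0,"tz":-0.003,"roll":0,"jaw":0},{"tx":0,"ty":0,"tz":0,"roll":0,"jaw":0},{"tx":0,"ty":0,"tz":0,"roll":0,"jaw":0},{"tx":0,"ty":0,"tz":0,"roll":0,"jaw":0},{"tx":0,"ty":0,"tz":0,"roll":0,"jaw":0},{"tx":0,"ty":0,"tz":0,"roll":0,"jaw":0}]'
```

```text
time: 7.0
position: [560.2, 279.2, 127.9]
eef_rot: [0.131, 0.991, 0.0, 0.001]
wrist_force: [2.1, -0.7, 4.1]
finger_gap: 0.1
grip_force: 2.2
```

Force is about 4 N, so the green dome is down roughly 9 mm. I'll retract.

```bash
python3 -m jog '[{"tx":0,"ty":0,"tz":0.004,"roll":0,"jaw":0},{"tx":0,"ty":0,"tz":0.006,"roll":0,"jaw":0},{"tx":0,"ty":0,"tz":0.01,"roll":0,"jaw":0},{"tx":0,"ty":0,"tz":0.02,"roll":0,"jaw":0},{"tx":0,"ty":0,"tz":0.03,"roll":0,"jaw":0},{"tx":0,"ty":0,"tz":0.03,"roll":0,"jaw":0},{"tx":-0.03,"ty":0,"tz":0.02,"roll":0,"jaw":0},{"tx":-0.035,"ty":0,"tz":0,"roll":0,"jaw":0},{"tx":-0.035,"ty":0,"tz":0,"roll":0,"jaw":0},{"tx":0,"ty":0,"tz":0,"roll":0,"jaw":0},{"tx":0,"ty":0,"tz":0,"roll":0,"jaw":0},{"tx":0,"ty":0,"tz":0,"roll":0,"jaw":0}]'
python3 - <<'E'
from h import *
d=r.get_image("scene");P=cloud(d).reshape(-1,3)
for c in((604,-2),(560,279),(597,-313)):
    Q=P[(np.hypot(*(P[:,:2]-c).T)<20)&(P[:,2]<130)];print(np.percentile(Q[:,2],[95,100]))
cv2.imwrite("pics/s4.png",d["img"][...,::-1])
E
```

```text
time: 8.0
position: [459.3, 279.2, 247.8]
eef_rot: [0.13, 0.991, 0.0, 0.0]
wrist_force: [0.3, -0.0, -0.6]
finger_gap: 0.1
grip_force: 0.0
[116.85457089 118.76512767]
[116.45109872 117.96305253]
[117.03661796 117.87503729]
```

View pics/s4.png

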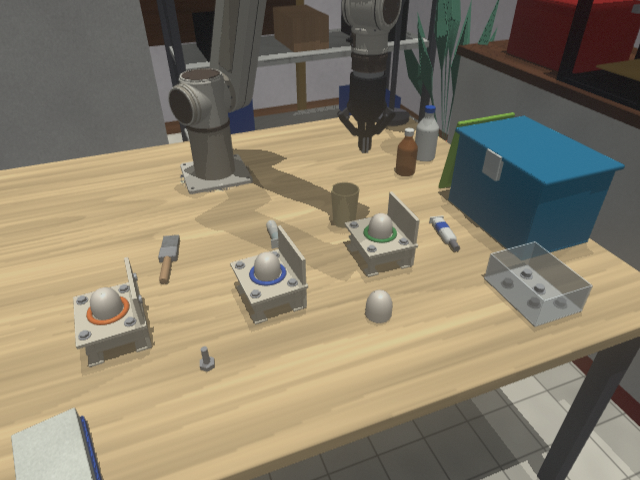

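All three domes, at (105,300), (267,265) and (380,228), are up. The hand is clear at (365,145) and nothing has been disturbed, so I'm handing in.

```bash
python3 -c "
from rig import r
print(r.sign_off())"
```

```text
the job is handed in; nothing more can be done
None
```

I pressed the blue-ringed dome and then the green-ringed one by an estimated 8–9 mm each (about 4 N). Both came back up, the orange mould and loose items were left alone, and the job is handed in; no verdict was shown.

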